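# Bring the torch round to the charging head

### The job

Take the torch that stands on its tail among the tall things in the wooden tray and stand it upright, centred on the round rubber pad in the empty bay of the plywood carousel, where that bay is out from under the charging head, and let go of it. Then turn the carousel by pushing its dividers, not the torch, until the steel tab on the rim of that bay points at the fixed pointer, with the torch still standing on its pad under the charging head. The torch is top-heavy and must never topple; leave all the other things standing where they are.

Things in the scene. Friction and masses are not known exactly. Their poses are not given: they have to be found in the camera images.
- torch: Top-heavy torch standing on its tail: black round barrel 34 mm across up to 100 mm, flaring to a plain aluminium head 42 mm across from 112 mm to the top at 150 mm; about 0.24 kg, centre of mass near 105 mm, foot only 34 mm across. Origin at the centre of its foot, z up the torch. Stands on the tray's floor, 6 mm above the table, in any one of the tray's four places.
- stand: Fixed foot of the carousel, on the table to the left or right. Origin on the turning axis, at table height. Along its own -x: a strip 12 mm high under the turntable, then an upright charging post 28 x 36 mm, centred 196 mm from the axis, 235 mm tall; from its top an arm 36 mm wide (213 to 235 mm above the table) reaches back over the turntable to the charging head.
- carousel (a joint): Angle of the turntable, rad, counter-clockwise from above; 0 (or any multiple of 2 pi) with the empty bay's middle at the pointer; otherwise that middle lies at this angle from the stand's -x direction. Free bearing, turns endlessly both ways, friction about 0.06 N m, turntable about 1.3 kg: it coasts a little and stops; a finger that strikes a divider fast makes it jump ahead and rocks the torch.
- hub (a point): Top of the hub (20 mm radius), on the axis, 92 mm above the table. Turntable: plywood disc 300 mm across, top face 32 mm above the table; six 60-degree bays between radial upright plywood dividers 8 mm thick, 21 to 146 mm from the axis, tops 82 mm above the table. The empty bay's dividers stand 30 degrees either side of its middle.
- opposite_bay (a point): Middle of the bay opposite the empty one, on the disc's top face, 130 mm from the axis; turns with the carousel. It and the other four filled bays carry small fixed devices along their middle, up to 30 mm high and 44 mm wide, all within 112 mm of the axis, so that fingers fit beside a divider outside them.
- pad (a point): Centre of the round black rubber pad (74 mm across, level with the disc's top face) in the empty bay, 100 mm from the axis. The torch's foot belongs here. Turns with the carousel.
- rim_tab (a point): Outer end of the small flat steel tab on the disc's rim in the middle of the empty bay, 151 mm from the axis. Turns with the carousel.
- pointer (a point): Tip of the fixed steel pointer on the post, 151 mm from the axis, 34 mm above the table. The rim tab must come to it.
- charge_head (a point): Centre of the underside of the white charging head, a disc 60 mm across and 30 mm thick fixed above the turntable 100 mm from the axis on the pointer's side, underside 205 mm above the table: the torch on its pad passes under it with 23 mm to spare, but a hand holding the torch does not.
- tray: Fixed wooden tray 230 x 230 mm, rim 30 mm high, floor 6 mm above the table, on the other side from the carousel. Origin under its centre. Four places about 104 mm apart, at (+-52, +-52) mm in its frame, held by torch, bottle, flask and lantern in any order.
- bottle: Clear bottle with paper label, 64 mm across, 200 mm tall, in the tray. Origin at the centre of its foot. Bystander.
- flask: Steel flask, 66 mm across, 175 mm tall, in the tray. Origin at the centre of its foot. Bystander.
- lantern: Round camping lantern, black foot and cap, white middle, 68 mm across, 125 mm tall, in the tray. Origin at the centre of its foot. Bystander.
- radio: Hand-held radio standing beyond the carousel and tray, 34 x 58 mm, 105 mm tall plus an aerial to 175 mm. Origin at the centre of its foot. Bystander.
Mind the look-alikes: they are no part of the job. Leave any orange look-alike of the torch alone.

How it is judged:
By the outcome, as a careful person would: the job done as asked, in the order asked, and still so for the second after the job is handed in, with the robot touching nothing.
It also fails if it takes over 72 s, if anything falls off the work surface, if the arm or the gripper's body presses on something with over 40 N, if the wrist force passes 120 N, or if a joint passes its speed limit or range.

### The arm

A 6-joint arm with a two-finger parallel gripper is mounted at the origin on the work surface. World frame = base frame: x ahead of the robot, y to its left, z up, the work surface at z = 0. Lengths are in mm, angles in rad, forces in N, time in s.
With the tool pointing down it reaches from about 300 to 750 mm from the base axis. Payload 8.5 kg.
Tool frame: the origin (TCP) lies on the centre line of the jaws, within the pads' length; the fingertips stand 17 mm ahead of it and the grasp point (between the pads) lies 2 mm behind it (ctrl.finger_overhang is the distance from the TCP to the fingertips, in mm); z points along the fingers, y is the line along which they close (so a half turn about z gives the same grasp; the last joint's range is limited). The gripper opens to 85 mm and grips with 20 to 120 N. Pads are 22 mm wide; open, the fingers measure 114 mm over their backs; the gripper's body (76 mm by 85 mm) begins 54 mm behind the grasp point. The pads swing forward as they close: fully open they stand 13 mm farther back than shut.
Start: joints at [-1.519, 0.381, 1.297, -0, 1.464, -0.215], TCP at [145, -530.524, 248.322] pointing down, gripper open.
Joint ranges: [-3.11, 3.11], [-0.89, 2.33], [0.22, 2.48], [-1.42, 4.56], [0.17, 2.85], [-2.88, 2.88]. Speed limits (rad/s): [2.39, 2.39, 3.14, 3.14, 3.14, 3.14].

### API

Orientations are given as a unit quaternion [x, y, z, w].
In Python, from bench import ctrl gives the robot as it stands. The module is installed in compiled form; this text tells all that it offers.
- The arm moves only by the tool servo_tool, never from a script. Its argument "motion" is a list of rows, each a list of 7 numbers: the shift along the tool's x, y, z in cm, then the turn, a rotation vector about the tool's x, y, z in rad, then the finger opening in cm, from 0 to 8.54. In form: [[x, y, z, ax, ay, az, claw], ...]. A call has 1 to 20 rows; each row is the pose to reach, as a shift and turn from the pose commanded when the call began, along the tool's axes at that moment; what a row does not reach only later rows make up. A row lasts 1/12 s, in which the tool goes at most 41.7 mm and 7.16 degrees, less where a joint would pass 70% of its speed; a pose out of reach is approached as far as the arm can. A call with a gripper value outside its range is refused whole. The fingers move at their own pace and stop on an object; the grip force is fixed at half the most. Time passes only in rows, so rows that repeat a pose let the fingers close. It gives the time, the measured TCP pose, the force, the opening and the grip force at its end, in the units of the state.
- ctrl.state(): the state, without advancing time (a new reading comes with each control period).
- ctrl.capture(name): name is "scene" or "top" or "wrist"; returns a dict with "pixels" (384x512x3 uint8, blue, green, red), "intrinsics" (3x3 intrinsics, pixels), "distortion" ([k1, k2, p1, p2, k3] as OpenCV has them; the pictures are not rectified), "rvec" (rotation vector, rad) and "tvec" (3), from world to camera coordinates, as OpenCV has them. Camera axes: x right, y down, z forward; pixel columns grow to the right and rows downward; lengths in mm; the calibration is good to about 2 mm. A picture is of the moment at which its call begins. There is no depth.
- ctrl.hand_in(): hands the job in; it is judged then, once.
The state is a dict: "time": time; "q": joint angles; "joint_velocities": joint speeds; "joint_efforts": joint torques, N m; "ee_pos": TCP position; "eef_rot": TCP orientation; "force": force on the tool from outside, world axes, zero at the start; "ft_torque": the same for the moment, N m; "finger_gap": finger opening in mm; "grasp_force": force on a finger pad.
Only numpy, scipy, OpenCV 4.12 (cv2) and the standard library are available. Lean on these libraries where they do the work, as an engineer would, in place of code of your own. Each camera call takes 0.05 s, during which the arm holds its last target. There are 200 camera calls.

## Working session

There is one attempt and no reset: what is moved stays moved. The work goes in short steps, Python scripts to look and compute and a tool call to move; the robot and the scene stay as the last step left them, time stands still between calls to the robot, and variables do not carry over. Pictures are saved under pics/ and viewed, at most 10 in all, crops included, and the job is handed in when it is done.

Besides the shell and the picture viewer there is one more tool, called after "Emit:" as name(argument=value, ...) on one line, values as JSON. servo_tool: Moves the arm, as the interface text tells. Its arguments: {"type":"object","properties":{"motion":{"type":"array","items":{"type":"array","items":{"type":"number"}}}},"required":["motion"]}

```bash
mkdir -p pics; cat > h.py <<'E'
import numpy as np,cv2
from bench import ctrl
def cap(n,f=None):
    c=ctrl.capture(n)
    if f: cv2.imwrite('pics/'+f,c['pixels'])
    return c
def ray(c,uv):
    R=cv2.Rodrigues(np.array(c['rvec'],float))[0];t=np.array(c['tvec'],float).ravel()
    p=cv2.undistortPoints(np.array(uv,float).reshape(-1,1,2),np.array(c['intrinsics'],float),np.array(c['distortion'],float)).reshape(-1,2)
    d=np.c_[p,np.ones(len(p))]@R
    return -R.T@t,d
def onz(c,uv,z):
    o,d=ray(c,uv); return o+d*((z-o[2])/d[:,2])[:,None]
def proj(c,P):
    return cv2.projectPoints(np.array(P,float).reshape(-1,1,3),np.array(c['rvec'],float),np.array(c['tvec'],float),np.array(c['intrinsics'],float),np.array(c['distortion'],float))[0].reshape(-1,2)
E
python3 - <<'E'
from h import *
a=cap('scene','s1.png');b=cap('top','t1.png')
for c in(a,b):print(ray(c,[[256,192]]))
s=ctrl.state();print(s['ee_pos'],s['eef_rot'],s['time'],s['force'])
E
```

```text
(array([1110.18760808,   12.44259872,  888.14427086]), array([[-0.56978652, -0.07196474, -0.81865214]]))
(array([ 394.97984404,  -73.37389831, 1251.91532953]), array([[ 0.20321274,  0.00203878, -0.97944066]]))
[ 144.98993117 -530.29945573  247.77948246] [ 9.91114604e-01  1.33009124e-01  4.34699490e-05 -6.42951118e-04] 0.1 [-0.85465167  0.54318008  0.63356589]
```

View pics/s1.png

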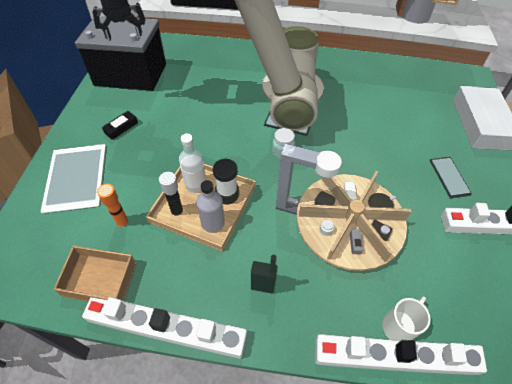

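View pics/t1.png

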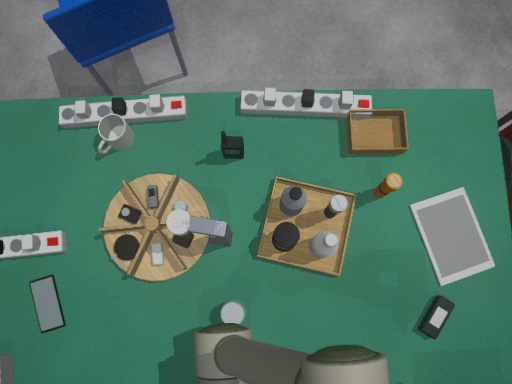

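The scene view shows the tray at left (torch about (170,185)) and the carousel at right. In the top view the torch head is near (338,204), the hub near (151,223), the pad near (126,247), and the post's head near (178,222). The orange look-alike is at (390,184). I'll zoom in and measure.

```bash
python3 - <<'E'
from h import *
b=cap('top')
p=b['pixels']
A=cv2.resize(p[165:290,95:240],None,fx=5,fy=4.8,interpolation=3)
cv2.imwrite('pics/c1.png',A)
B=cv2.resize(p[170:280,250:365],None,fx=5,fy=5,interpolation=3)
cv2.imwrite('pics/c2.png',B)
print('hub',onz(b,[[151,223]],92),'pad',onz(b,[[126,247]],32),'torch',onz(b,[[338,204]],156),'head',onz(b,[[178,222]],235))
E
```

```text
hub [[557.41689382 206.16789176  92.        ]] pad [[500.14505853 288.77898637  32.        ]] torch [[ 588.4563436  -273.41999805  156.        ]] head [[538.84571471 108.89962271 235.        ]]
```

View pics/c1.png

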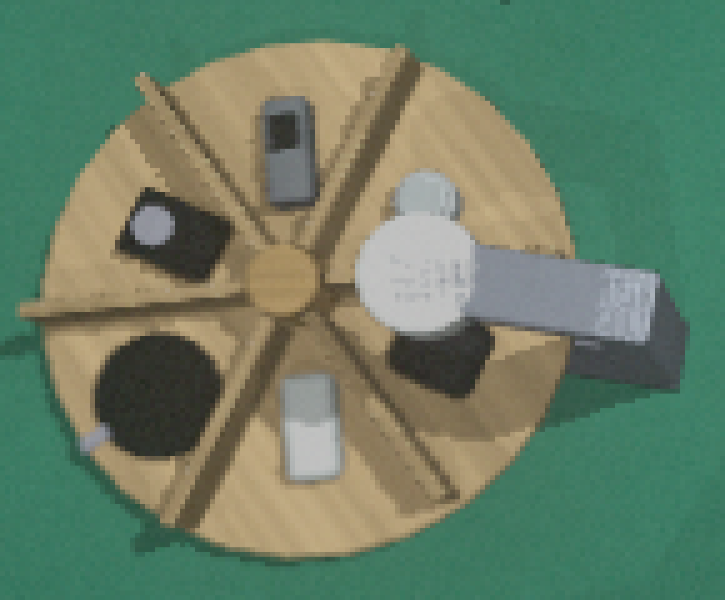

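View pics/c2.png

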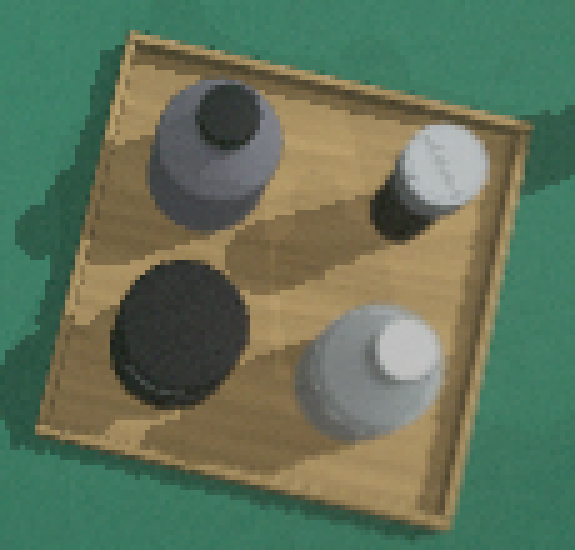

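The empty bay's pad is at c1 (158,395), its tab end at (84,447), the hub at (283,277) and the charging head at (418,275). In c2 the torch head's top is centred at (443,165); the lantern, flask and bottle hold the other three places.

```bash
python3 - <<'E'
from h import *
b=cap('top');p=b['pixels']
f=lambda u,v,x0,y0,sx,sy:[(u+.5)/sx-.5+x0,(v+.5)/sy-.5+y0]
A=lambda u,v:f(u,v,95,165,5,4.8)
B=lambda u,v:f(u,v,250,170,5,5)
g=p.max(2).astype(int)
m=(g<60).astype(np.uint8);m[:, :]*=1
n,l,st,ce=cv2.connectedComponentsWithStats(m)
k=l[247,126];print('padmask',st[k],ce[k]); pad=onz(b,[ce[k]],32)[0]
hub=onz(b,[A(283,279)],92)[0]; tab=onz(b,[A(82,448)],32)[0]
hd=onz(b,[A(418,275)],235)[0]; post=onz(b,[A(655,305)],235)[0]
for n_,v in zip('hub pad tab head post'.split(),(hub,pad,tab,hd,post)):
  d=v-hub;print(n_,v.round(1),np.hypot(d[0],d[1]).round(1),np.degrees(np.arctan2(d[1],d[0])).round(1))
# disc outline 
dm=[A(42,300),A(573,250),A(310,42),A(290,559)]
print('disc',onz(b,dm,32).round(1))
cs=[B(131,32),B(533,125),B(448,529),B(37,433)]
C=onz(b,cs,30);print('tray',C.round(1),C.mean(0).round(1),np.degrees(np.arctan2(*(C[0]-C[1])[1::-1])))
print('torch top',onz(b,[B(444,163)],156),'foot edge',onz(b,[B(398,240),B(371,205)],6))
print('bottle cap',onz(b,[B(405,350)],206),'flask',onz(b,[B(229,115)],181),'lantern',onz(b,[B(180,320)],131))
E
```

```text
padmask [114 235  25  25 469] [125.97654584 246.93603412]
hub [558.1 205.7  92. ] 0.0 0.0
pad [500.3 288.9  32. ] 101.3 124.8
tab [470.4 329.9  32. ] 152.1 125.2
head [539.1 108.4 235. ] 99.1 -101.1
post [523.1  -0.6 235. ] 209.2 -99.6
disc [[556.  356.3  32. ]
 [581.   59.   32. ]
 [706.9 208.7  32. ]
 [407.3 212.4  32. ]]
tray [[ 693.2 -126.9   30. ]
 [ 636.2 -348.4   30. ]
 [ 416.2 -290.3   30. ]
 [ 471.3  -70.6   30. ]] [ 554.2 -209.1   30. ] 75.58841705843913
torch top [[ 592.96138339 -274.64595863  156.        ]] foot edge [[ 576.78781028 -274.18474797    6.        ]
 [ 596.86893319 -259.95429226    6.        ]]
bottle cap [[ 495.87633799 -242.84988427  206.        ]] flask [[ 613.98003404 -166.78912292  181.        ]] lantern [[ 520.09539151 -143.24708036  131.        ]]
```

The measurements agree with the given sizes: the pad is 101 mm from the axis, the tab 152 mm, and the disc about 300 mm across. The pad is at 125° and the pointer at about -101°, so I'll turn the carousel counter-clockwise by about 134°. First I'll move above the torch.

Emit:
servo_tool(motion=[[0,0,-3,0,0,-0.1,8.5],[49.9,-12.9,-5,0,0,-0.267,8.5],[49.9,-12.9,-5,0,0,-0.267,8.5],[49.9,-12.9,-5,0,0,-0.267,8.5],[49.9,-12.9,-5,0,0,-0.267,8.5],[49.9,-12.9,-5,0,0,-0.267,8.5],[49.9,-12.9,-5,0,0,-0.267,8.5],[49.9,-12.9,-5,0,0,-0.267,8.5],[49.9,-12.9,-5,0,0,-0.267,8.5],[49.9,-12.9,-5,0,0,-0.267,8.5],[49.9,-12.9,-5,0,0,-0.267,8.5],[49.9,-12.9,-5,0,0,-0.267,8.5],[49.9,-12.9,-5,0,0,-0.267,8.5],[49.9,-12.9,-5,0,0,-0.267,8.5],[49.9,-12.9,-5,0,0,-0.267,8.5],[49.9,-12.9,-5,0,0,-0.267,8.5]])

```text
time: 1.53
ee_pos: [592.6, -274.1, 297.6]
eef_rot: [0.964, 0.264, -0.0, -0.0]
force: [0.3, 0.1, 0.4]
finger_gap: 84.7
grasp_force: 0.0
```

```bash
python3 - <<'E'
from h import *
from scipy.spatial.transform import Rotation as Ro
s=ctrl.state();print(s['time'],np.round(s['ee_pos'],1),Ro.from_quat(s['eef_rot']).as_matrix().round(3),np.round(s['q'],2))
c=cap('wrist','w1.png');print(ray(c,[[256,192]]),proj(c,[[592.5,-274,156],[592,-274,6]]))
E
```

```text
1.5333 [ 592.6 -274.1  297.6] [[ 0.86   0.51  -0.001]
 [ 0.51  -0.86   0.   ]
 [-0.001 -0.001 -1.   ]] [-0.61  0.55  0.87 -0.    1.72  0.42]
(array([ 649.68317332, -240.84898751,  423.03715525]), array([[-0.2283685 , -0.13833515, -0.96370804]])) [[254.65294624 184.38115743]
 [254.70459609 160.98776465]]
```

View pics/w1.png

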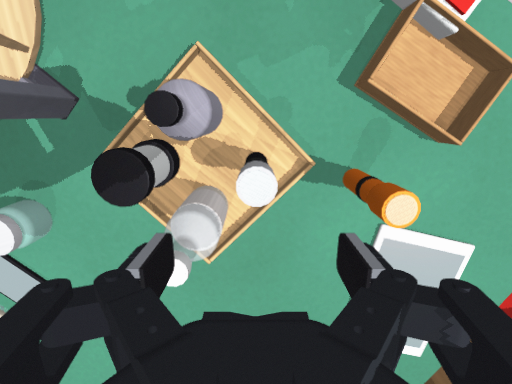

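The wrist view shows the torch head at about (257,186), where (255,184) was expected. Both sides of it are clear for the fingers. I'll refine the torch position.

```bash
python3 - <<'E'
from h import *
c=cap('wrist');p=c['pixels'].astype(int)
m=((p.min(2)>140)).astype(np.uint8);m[:, :225]=0;m[:,290:]=0;m[:150]=0;m[230:]=0
n,l,st,ce=cv2.connectedComponentsWithStats(m);k=1+st[1:,4].argmax();print(st[k],ce[k])
print(proj(c,[[592+dx,-274+dy,z] for z in(156,118) for dx,dy in((21,0),(-21,0),(0,21),(0,-21))]).round(1))
pts=cv2.findContours((l==k).astype(np.uint8),0,1)[0][0];(x,y),r=cv2.minEnclosingCircle(pts);print(x,y,r)
print(onz(c,[[x,y],ce[k]],156), onz(c,[[x,y],ce[k]],140))
E
```

```text
[ 225  150   65   80 2583] [255.98490128 185.90089044]
[[265.  165.9]
 [243.6 201.1]
 [235.8 173.3]
 [272.  194.1]
 [263.8 159.9]
 [245.  191.2]
 [238.1 166.4]
 [270.1 184.9]]
257.0 189.5 50.83561706542969
[[ 588.37647447 -279.50654418  156.        ]
 [ 591.06538605 -276.73223838  156.        ]] [[ 584.7490006  -281.77310118  140.        ]
 [ 587.59882372 -278.83277362  140.        ]]
```

Emit:
servo_tool(motion=[[-0.1,0.2,3,0,0,0,8.5],[-0.1,0.2,6.5,0,0,0,8.5],[-0.1,0.2,10,0,0,0,8.5],[-0.1,0.2,13,0,0,0,8.5],[-0.1,0.2,15,0,0,0,8.5],[-0.1,0.2,16,0,0,0,8.5],[-0.1,0.2,16.5,0,0,0,8.5],[-0.1,0.2,16.5,0,0,0,8.5],[-0.1,0.2,16.5,0,0,0,6.0],[-0.1,0.2,16.5,0,0,0,5.2]])

```text
time: 2.47
ee_pos: [592.9, -277.3, 135.0]
eef_rot: [0.965, 0.264, 0.001, 0.001]
force: [0.2, 0.4, -0.1]
finger_gap: 63.5
grasp_force: 0.0
```

```bash
python3 - <<'E'
from h import *
s=ctrl.state();print(s['time'],np.round(s['ee_pos'],1),s['finger_gap'],s['force'])
c=cap('wrist');cv2.imwrite('pics/w2.png',c['pixels'][80:384,120:400])
E
```

```text
2.4667 [ 592.9 -277.3  135. ] 63.53983407946827 [ 0.21439671  0.35165661 -0.05761255]
```

View pics/w2.png

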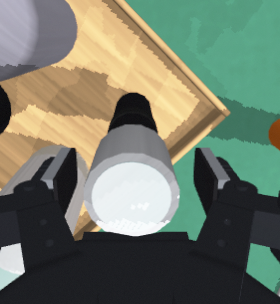

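The torch head at crop x≈134 sits midway between the pads (75 and 197). I'll close the fingers.

Emit:
servo_tool(motion=[[0,0,0.3,0,0,0,5.0],[0,0,0.3,0,0,0,4.4],[0,0,0.3,0,0,0,4.0],[0,0,0.3,0,0,0,3.5],[0,0,0.3,0,0,0,3.5],[0,0,0.3,0,0,0,3.5],[0,0,0.3,0,0,0,3.5],[0,0,0.3,0,0,0,3.5]])

```text
time: 3.18
ee_pos: [592.5, -276.6, 130.6]
eef_rot: [0.965, 0.264, 0.0, -0.0]
force: [-1.8, 2.6, 4.3]
finger_gap: 41.0
grasp_force: 60.3
```

Emit:
servo_tool(motion=[[0,0,-0.5,0,0,0,3.5],[0,0,-2,0,0,0,3.5],[0,0,-4.5,0,0,0,3.5],[0,0,-7.5,0,0,0,3.5],[0,0,-10.5,0,0,0,3.5],[0,0,-13.5,0,0,0,3.5],[0,0,-16.5,0,0,0,3.5],[0,0,-19.5,0,0,0,3.5],[0,0,-22,0,0,0,3.5],[0,0,-23.5,0,0,0,3.5],[0,0,-24,0,0,0,3.5],[0,0,-24,0,0,0,3.5]])

```text
time: 4.18
ee_pos: [592.6, -277.0, 370.9]
eef_rot: [0.965, 0.264, 0.0, 0.001]
force: [0.3, 1.0, -2.6]
finger_gap: 41.0
grasp_force: 61.0
```

Emit:
servo_tool(motion=[[0.2,-0.5,-1,0,0,0,3.5],[0.6,-1.6,-2,0,0,0,3.5],[1.3,-3.2,-2.5,0,0,0,3.5],[2.3,-5.9,-2.5,0,0,0,3.5],[3.5,-9.1,-2.5,0,0,0,3.5],[4.8,-12.3,-2.5,0,0,0,3.5],[6.1,-15.5,-2.5,0,0,0,3.5],[7.3,-18.7,-2.5,0,0,0,3.5],[8.8,-22.4,-2.5,0,0,0,3.5],[10.2,-26.2,-2.5,0,0,0,3.5],[11.7,-29.9,-2.5,0,0,0,3.5],[13.1,-33.6,-2.5,0,0,0,3.5],[14.6,-37.4,-2.5,0,0,0,3.5],[15.9,-40.6,-2.5,0,0,0,3.5],[17.1,-43.8,-2.5,0,0,0,3.5],[18.4,-47.0,-2.5,0,0,0,3.5],[19.4,-49.7,-2,0,0,0,3.5],[20.3,-51.8,-1,0,0,0,3.5],[20.7,-52.9,0,0,0,0,3.5],[20.9,-53.4,0,0,0,0,3.5]])

```text
time: 5.85
ee_pos: [498.8, 291.1, 368.3]
eef_rot: [0.964, 0.265, -0.002, 0.0]
force: [0.5, -0.6, -1.9]
finger_gap: 40.6
grasp_force: 61.1
```

Emit:
servo_tool(motion=[[0,0,1,0,0,0,3.5],[0,0,3,0,0,0,3.5],[0,0,6,0,0,0,3.5],[0,0,9,0,0,0,3.5],[0,0,12,0,0,0,3.5],[0,0,15,0,0,0,3.5],[0,0,17,0,0,0,3.5],[0,0,18,0,0,0,3.5],[0,0,18,0,0,0,3.5],[0,0,18,0,0,0,3.5],[0,0,18,0,0,0,3.5]])

```text
time: 6.77
ee_pos: [501.5, 289.3, 192.2]
eef_rot: [0.965, 0.264, 0.002, -0.0]
force: [-0.2, 0.7, -2.0]
finger_gap: 40.9
grasp_force: 61.0
```

```bash
python3 - <<'E'
from h import *
from scipy.spatial.transform import Rotation as Ro
s=ctrl.state();print(s['time'],np.round(s['ee_pos'],1),s['finger_gap'],Ro.from_quat(s['eef_rot']).as_matrix().round(3),np.round(s['q'],2))
c=cap('wrist');w=c['pixels']
b=cap('scene');q=cv2.resize(b['pixels'][100:280,270:430],None,fx=3,fy=3,interpolation=3)
cv2.imwrite('pics/m1.png',np.hstack([cv2.resize(w,(800-480,240))if 0 else cv2.copyMakeBorder(cv2.resize(w[100:384,120:400],None,fx=1.1,fy=1.1),0,540-312,0,0,0),q]))
print(proj(b,[[*s['ee_pos'][:2],z] for z in (s['ee_pos'][2]-125,s['ee_pos'][2]+25)]), proj(b,[[500.3,288.9,32]]))
E
```

```text
6.7667 [501.5 289.3 192.2] 40.87349895501244 [[ 0.861  0.509  0.003]
 [ 0.509 -0.861  0.001]
 [ 0.003  0.001 -1.   ]] [ 0.32  0.47  1.31 -0.    1.35  1.36]
[[385.43533356 196.71412486]
 [403.71607151 161.26042206]] [[381.56013552 203.46799293]]
```

View pics/m1.png

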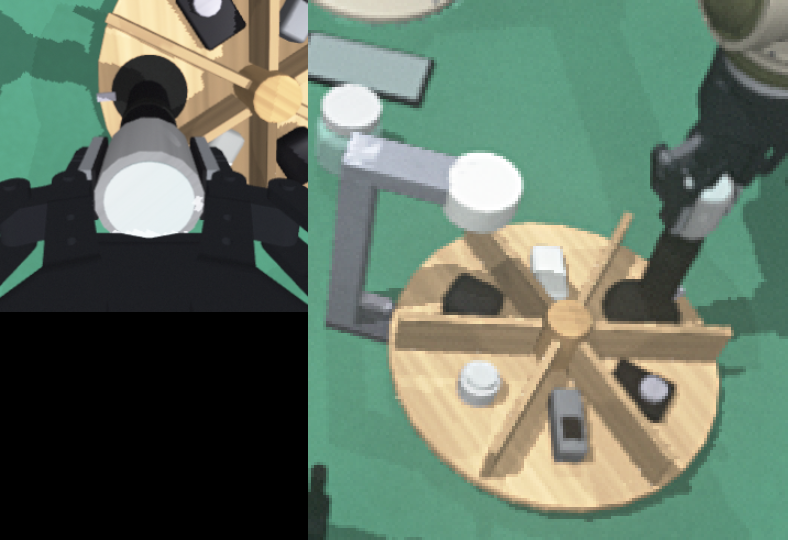

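```bash
python3 - <<'E'
from h import *
s=ctrl.state();e=s['ee_pos']
c=cap('wrist')
w=cv2.resize(c['pixels'][130:310,190:360],None,fx=4,fy=3.3,interpolation=3)
P=proj(c,[[500.3,288.9,32],[e[0],e[1],e[2]-125],[e[0],e[1],e[2]+25]])
for (u,v),k in zip(P,((0,0,255),(0,255,0),(255,0,0))): cv2.drawMarker(w,(int((u-190)*4),int((v-130)*3.3)),k,0,16,2)
r=[[500.3+37*np.cos(a),288.9+37*np.sin(a),32] for a in np.arange(0,6.28,.3)]
for u,v in proj(c,r): cv2.circle(w,(int((u-190)*4),int((v-130)*3.3)),2,(0,0,255),-1)
x,y=e[:2]
for z,R,k in((e[2]-125,17,(0,255,0)),(e[2]+25,21,(255,0,0))):
  for u,v in proj(c,[[x+R*np.cos(a),y+R*np.sin(a),z] for a in np.arange(0,6.28,.3)]): cv2.circle(w,(int((u-190)*4),int((v-130)*3.3)),2,k,-1)
cv2.imwrite('pics/w3.png',w)
E
```

```text
(no output)
```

View pics/w3.png

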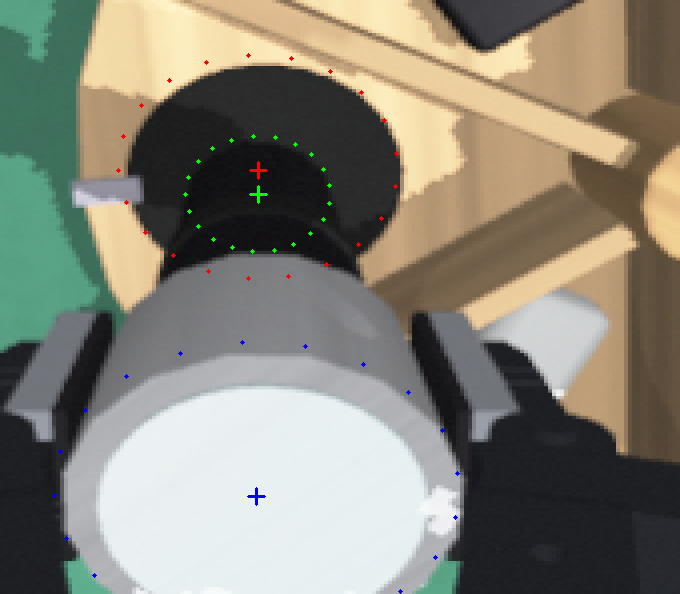

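The pad's real centre is about 2.6 mm to the right of the foot and 1.7 mm below it in the picture. That means tool y +2.6 mm and x -1.7 mm. I'll correct that and lower.

Emit:
servo_tool(motion=[[-0.1,0.15,0.5,0,0,0,3.5],[-0.17,0.26,1.2,0,0,0,3.5],[-0.17,0.26,2.0,0,0,0,3.5],[-0.17,0.26,2.6,0,0,0,3.5],[-0.17,0.26,3.0,0,0,0,3.5],[-0.17,0.26,3.2,0,0,0,3.5],[-0.17,0.26,3.2,0,0,0,3.5],[-0.17,0.26,3.2,0,0,0,3.5],[-0.17,0.26,3.2,0,0,0,3.5]])

```text
time: 7.67
ee_pos: [500.7, 286.3, 158.6]
eef_rot: [0.965, 0.264, 0.0, -0.0]
force: [0.3, 0.6, -1.6]
finger_gap: 40.6
grasp_force: 61.0
```

Emit:
servo_tool(motion=[[0,0,0.05,0,0,0,3.5],[0,0,0.1,0,0,0,3.5],[0,0,0.13,0,0,0,3.5],[0,0,0.16,0,0,0,3.5],[0,0,0.16,0,0,0,3.5]])

```text
time: 8.08
ee_pos: [500.6, 286.2, 156.7]
eef_rot: [0.965, 0.264, -0.0, 0.0]
force: [-0.6, 0.0, -2.3]
finger_gap: 40.9
grasp_force: 61.0
```

Emit:
servo_tool(motion=[[0,0,0.03,0,0,0,3.5],[0,0,0.06,0,0,0,3.5],[0,0,0.06,0,0,0,3.5]])

```text
time: 8.33
ee_pos: [500.7, 286.3, 156.6]
eef_rot: [0.965, 0.264, 0.0, -0.0]
force: [-0.5, 0.4, 2.6]
finger_gap: 40.6
grasp_force: 61.4
```

Contact: the force has changed from -2.3 to +2.6 N. I'll open slowly.

Emit:
servo_tool(motion=[[0,0,0,0,0,0,4.1],[0,0,0,0,0,0,4.3],[0,0,0,0,0,0,4.5],[0,0,0,0,0,0,5.0],[0,0,0,0,0,0,6.0],[0,0,0,0,0,0,7.0],[0,0,0,0,0,0,8.0],[0,0,0,0,0,0,8.5],[0,0,0,0,0,0,8.5],[0,0,0,0,0,0,8.5]])

```text
time: 9.17
ee_pos: [500.6, 286.2, 156.1]
eef_rot: [0.965, 0.264, -0.0, 0.0]
force: [0.2, -0.3, -0.1]
finger_gap: 85.2
grasp_force: 0.0
```

Emit:
servo_tool(motion=[[0,0,-0.5,0,0,0,8.5],[0,0,-2,0,0,0,8.5],[0,0,-4,0,0,0,8.5],[0,0,-6,0,0,0,8.5],[0,0,-8,0,0,0,8.5],[0,0,-10,0,0,0,8.5],[0,0,-12,0,0,0,8.5],[0,0,-13,0,0,0,8.5],[0,0,-13,0,0,0,8.5],[0,0,-13,0,0,0,8.5]])

```text
time: 10.0
ee_pos: [500.5, 286.2, 286.3]
eef_rot: [0.965, 0.264, 0.0, -0.0]
force: [0.7, 0.9, -1.4]
finger_gap: 84.8
grasp_force: 0.0
```

```bash
python3 - <<'E'
from h import *
s=ctrl.state();e=s['ee_pos'];print(s['time'],e)
c=cap('wrist');b=cap('scene')
w=c['pixels'][:300,60:480]
q=cv2.resize(b['pixels'][130:270,290:420],None,fx=2.8,fy=2.8,interpolation=3)
H=max(w.shape[0],q.shape[0])
f=lambda i:cv2.copyMakeBorder(i,0,H-i.shape[0],0,0,0)
cv2.imwrite('pics/m2.png',np.hstack([f(w),f(q)]))
print(proj(c,[[500.7,286.3,182],[500.7,286.3,32],[558,206,92]])-[60,0])
E
```

```text
10.0 [500.52239456 286.16480603 286.27959115]
[[194.57125909 194.57244273]
 [194.73370256 164.96982193]
 [278.21878594 166.58414519]]
```

View pics/m2.png

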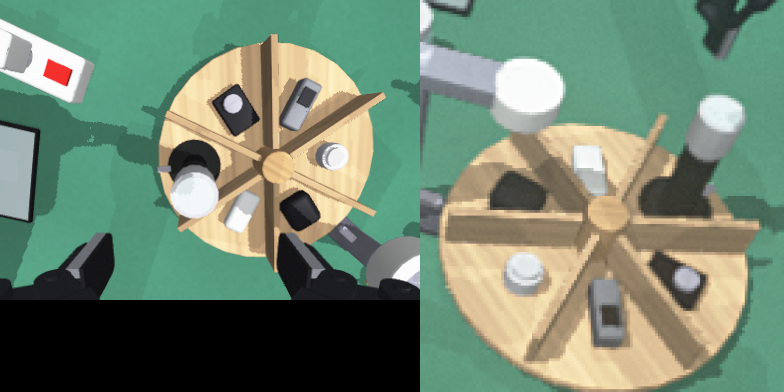

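The torch is standing on its pad (wrist crop (193,195), foot at about (195,165)), upright in both views. Next I'll close the fingers and move above the bay clockwise of the 35° divider, on the far side from the post.

Emit:
servo_tool(motion=[[1,1,0,0,0,0,6],[4,3.4,0,0,0,0,3],[7,6,0,0,0,0,0],[10,8.5,0,0,0,0,0],[12.5,10.7,0,0,0,0,0],[13.7,11.7,0,0,0,0,0],[14,12,0,0,0,0,0],[14,12,0,0,0,0,0],[14,12,0,0,0,0,0]])

```text
time: 10.85
ee_pos: [681.3, 254.5, 285.7]
eef_rot: [0.965, 0.264, -0.001, -0.0]
force: [-0.1, 0.3, -0.3]
finger_gap: -0.2
grasp_force: 0.0
```

```bash
python3 - <<'E'
from h import *
s=ctrl.state();e=s['ee_pos'];print(s['time'],e,s['q'],s['finger_gap'])
# divider angles from the top view: wood-bright tops? use wrist view: project 35deg divider top ends, finger target
c=cap('wrist');h=np.array([557.7,206.5])
w=c['pixels'].copy()
for th in (95,35,-25):
  t=np.radians(th);u=np.array([np.cos(t),np.sin(t)])
  a,b_=proj(c,[[*(h+u*21),82],[*(h+u*146),82]]);cv2.line(w,tuple(a.astype(int)),tuple(b_.astype(int)),(0,0,255),1)
n=np.array([.8604,.509]);y=np.array([.509,-.8604])
for a in(-11,11):
  for b in(-14.5,14.5):
    u=proj(c,[[*(e[:2]+a*n+b*y),50]])[0];cv2.circle(w,tuple(u.astype(int)),2,(255,0,255),-1)
cv2.imwrite('pics/w4.png',cv2.resize(w[:340,60:460],None,fx=1.7,fy=1.7))
E
```

```text
10.85 [681.34801188 254.52936338 285.69208907] [1.95199429e-01 7.16086655e-01 5.93974975e-01 1.71556160e-04
 1.83273966e+00 1.23170260e+00] -0.16435102753112274
```

View pics/w4.png

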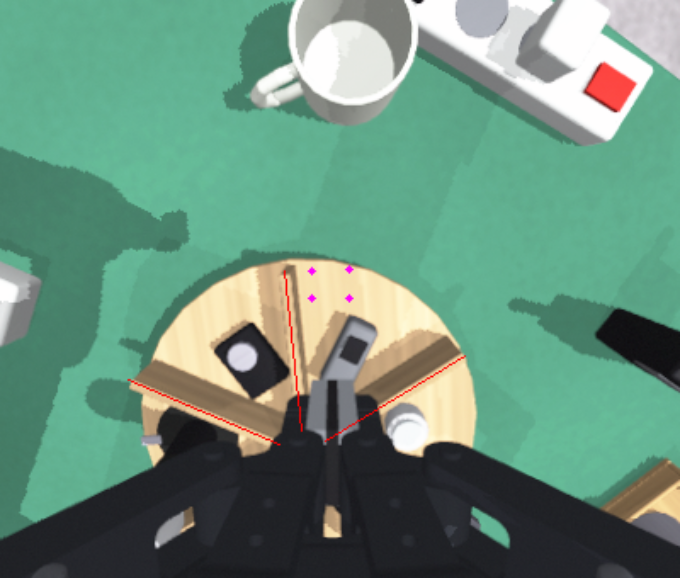

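The divider overlay matches the real dividers, and the closed fingers' footprint (magenta) lies clear between the divider and the grey device. I'll descend.

Emit:
servo_tool(motion=[[0,0,2,0,0,0,0],[0,0,5,0,0,0,0],[0,0,8,0,0,0,0],[0,0,11,0,0,0,0],[0,0,14,0,0,0,0],[0,0,17,0,0,0,0],[0,0,19,0,0,0,0],[0,0,20.5,0,0,0,0],[0,0,21.5,0,0,0,0],[0,0,22,0,0,0,0],[0,0,22,0,0,0,0],[0,0,22,0,0,0,0]])

```text
time: 11.9
ee_pos: [682.3, 254.4, 67.4]
eef_rot: [0.965, 0.264, 0.001, 0.0]
force: [-0.7, 0.3, 0.5]
finger_gap: -0.0
grasp_force: 0.0
```

```bash
cat > plan.py <<'E'
import sys
from h import *
from scipy.spatial.transform import Rotation as Ro
# plan.py thetas(deg)... : rows for keyframe divider angles in current tool axes
s=ctrl.state();R=Ro.from_quat(s['eef_rot']).as_matrix();e=np.array(s['ee_pos']);yaw=np.degrees(np.arctan2(R[1,0],R[0,0]))
h=np.array([557.7,206.5]);print('t',s['time'],e.round(1),'yaw',yaw.round(1),'F',np.round(s['force'],1))
d=e[:2]-h;print('r,theta at',np.hypot(*d).round(1),(np.degrees(np.arctan2(d[1],d[0]))+np.degrees(np.arctan2(18.5,132))).round(1))
for th in np.arange(*map(float,sys.argv[1:4])):
    t=np.radians(th);P=h+132*np.array([np.cos(t),np.sin(t)])+18.5*np.array([np.sin(t),-np.cos(t)])
    D=R.T@np.r_[P-e[:2],66-e[2]]
    print(th,'[%.2f, %.2f, 0, 0, 0, %.3f, 0],'%(D[0]/10,D[1]/10,-np.radians(th-yaw)))
E
python3 plan.py 31 58 1.4
```

```text
t 11.9 [682.3 254.4  67.4] yaw 30.6 F [-0.7  0.3  0.5]
r,theta at 133.5 29.0
31.0 [0.05, -0.46, 0, 0, 0, -0.007, 0],
32.4 [0.09, -0.78, 0, 0, 0, -0.031, 0],
33.8 [0.12, -1.10, 0, 0, 0, -0.056, 0],
35.199999999999996 [0.14, -1.43, 0, 0, 0, -0.080, 0],
36.599999999999994 [0.16, -1.75, 0, 0, 0, -0.105, 0],
37.99999999999999 [0.17, -2.08, 0, 0, 0, -0.129, 0],
39.39999999999999 [0.17, -2.41, 0, 0, 0, -0.153, 0],
40.79999999999999 [0.16, -2.73, 0, 0, 0, -0.178, 0],
42.19999999999999 [0.14, -3.06, 0, 0, 0, -0.202, 0],
43.59999999999999 [0.12, -3.38, 0, 0, 0, -0.227, 0],
44.999999999999986 [0.08, -3.71, 0, 0, 0, -0.251, 0],
46.399999999999984 [0.04, -4.03, 0, 0, 0, -0.276, 0],
47.79999999999998 [-0.01, -4.35, 0, 0, 0, -0.300, 0],
49.19999999999998 [-0.06, -4.67, 0, 0, 0, -0.325, 0],
50.59999999999998 [-0.13, -4.99, 0, 0, 0, -0.349, 0],
51.99999999999998 [-0.20, -5.31, 0, 0, 0, -0.373, 0],
53.39999999999998 [-0.28, -5.62, 0, 0, 0, -0.398, 0],
54.799999999999976 [-0.36, -5.94, 0, 0, 0, -0.422, 0],
56.199999999999974 [-0.46, -6.25, 0, 0, 0, -0.447, 0],
57.59999999999997 [-0.56, -6.56, 0, 0, 0, -0.471, 0],
```

Emit:
servo_tool(motion=[[0.05,-0.3,0,0,0,-0.005,0],[0.07,-0.5,0,0,0,-0.02,0],[0.09,-0.7,0,0,0,-0.03,0],[0.1,-0.85,0,0,0,-0.04,0],[0.11,-1.0,0,0,0,-0.05,0],[0.12,-1.12,0,0,0,-0.057,0],[0.13,-1.24,0,0,0,-0.066,0],[0.14,-1.36,0,0,0,-0.075,0],[0.15,-1.48,0,0,0,-0.084,0],[0.15,-1.61,0,0,0,-0.094,0],[0.16,-1.75,0,0,0,-0.105,0],[0.16,-1.9,0,0,0,-0.116,0],[0.17,-2.08,0,0,0,-0.129,0]])

```text
time: 12.98
ee_pos: [673.0, 272.9, 66.1]
eef_rot: [0.945, 0.326, -0.0, 0.0]
force: [0.2, -0.5, 0.3]
finger_gap: 0.2
grasp_force: 0.2
```

```bash
python3 plan.py 31 32 5; cat > where.py <<'E'
from h import *
b=cap('top');s=b['pixels'].astype(int);h=np.array([557.7,206.5])
# dark pad pixels + black barrel: report dark blob angle; torch head bright blob (excluding charge head)
o=[]
uv=np.indices(s.shape[:2])[::-1].reshape(2,-1).T
P=onz(b,uv,32)[:,:2]-h;r=np.hypot(*P.T);a=np.degrees(np.arctan2(P[:,1],P[:,0]))%360
px=s.reshape(-1,3)
d=(px.max(1)<60)&(r>60)&(r<137)
hist=np.histogram(a[d],36,(0,360))[0];print('dark',hist.tolist())
t=(r>144.5)&(r<152)&((px.max(1)-px.min(1))<28)&(px.max(1)>100)
print('tab cand',np.c_[a[t],r[t]].round(0).tolist()[:12])
Q=onz(b,uv,182)[:,:2]-h;R=np.hypot(*Q.T);A=np.degrees(np.arctan2(Q[:,1],Q[:,0]))%360
w=(px.min(1)>135)&(R>75)&(R<125);H=np.histogram(A[w],36,(0,360))[0];print('bright182',H.tolist())
E
python3 where.py
```

```text
t 12.9833 [673.  272.9  66.1] yaw 38.0 F [ 0.2 -0.5  0.3]
r,theta at 133.0 37.9
31.0 [-0.30, 1.58, 0, 0, 0, 0.123, 0],
dark [11, 26, 0, 0, 0, 29, 39, 33, 8, 0, 0, 26, 54, 87, 56, 0, 0, 0, 0, 0, 0, 0, 0, 49, 80, 35, 0, 0, 0, 0, 0, 0, 0, 0, 0, 0]
tab cand [[8.0, 149.0], [18.0, 150.0], [339.0, 150.0], [333.0, 150.0], [39.0, 151.0], [40.0, 150.0], [40.0, 148.0], [39.0, 147.0], [42.0, 150.0], [41.0, 148.0], [40.0, 146.0], [44.0, 152.0]]
bright182 [0, 0, 26, 112, 95, 69, 6, 0, 0, 0, 0, 0, 0, 0, 0, 0, 0, 0, 0, 33, 137, 29, 0, 0, 42, 109, 119, 107, 76, 50, 0, 0, 0, 0, 0, 0]
```

Emit:
servo_tool(motion=[[0.02,-0.16,0,0,0,-0.012,0],[0.06,-0.45,0,0,0,-0.034,0],[0.08,-0.75,0,0,0,-0.057,0],[0.1,-1.0,0,0,0,-0.075,0],[0.12,-1.3,0,0,0,-0.098,0],[0.13,-1.62,0,0,0,-0.122,0],[0.13,-1.95,0,0,0,-0.147,0],[0.12,-2.27,0,0,0,-0.171,0],[0.11,-2.6,0,0,0,-0.195,0],[0.09,-2.92,0,0,0,-0.22,0],[0.06,-3.25,0,0,0,-0.244,0],[0.02,-3.57,0,0,0,-0.269,0],[-0.03,-3.89,0,0,0,-0.293,0],[-0.08,-4.22,0,0,0,-0.318,0],[-0.14,-4.54,0,0,0,-0.342,0],[-0.21,-4.85,0,0,0,-0.367,0],[-0.29,-5.17,0,0,0,-0.391,0],[-0.36,-5.4,0,0,0,-0.41,0],[-0.4,-5.56,0,0,0,-0.422,0],[-0.42,-5.63,0,0,0,-0.427,0]])

```text
time: 14.7
ee_pos: [634.9, 314.9, 66.2]
eef_rot: [0.855, 0.519, -0.0, -0.0]
force: [0.5, -0.2, 0.0]
finger_gap: -0.0
grasp_force: 0.1
```

```bash
python3 plan.py 31 32 5;python3 where.py; python3 - <<'E'
from h import *
# torch in scene: head bright blob & barrel near expected place, divider angle vs commanded
b=cap('scene');h=np.array([557.7,206.5]);p=b['pixels'].astype(int)
for off in (0,5,10,15,20,25,30,35):
    t=np.radians(125+off);q=h+100*np.array([np.cos(t),np.sin(t)])
    P=proj(b,[[*q,170],[*q,80],[*q,50]]).astype(int);print(off,P[0],[p[v,u].tolist() for u,v in P])
E
```

```text
t 14.7 [634.9 314.9  66.2] yaw 62.5 F [ 0.5 -0.2  0. ]
r,theta at 133.0 62.5
31.0 [-2.89, 6.64, 0, 0, 0, 0.550, 0],
dark [0, 0, 0, 30, 0, 2, 0, 22, 49, 60, 33, 0, 0, 21, 99, 153, 119, 10, 0, 0, 0, 0, 0, 0, 0, 0, 0, 0, 0, 0, 0, 0, 0, 0, 0, 0]
tab cand [[11.0, 151.0], [9.0, 150.0], [343.0, 150.0], [331.0, 150.0], [45.0, 150.0], [48.0, 150.0], [306.0, 150.0], [299.0, 149.0], [293.0, 151.0], [67.0, 150.0], [69.0, 151.0], [68.0, 149.0]]
bright182 [0, 0, 0, 0, 0, 12, 63, 68, 8, 0, 0, 0, 0, 0, 90, 111, 23, 0, 0, 0, 0, 73, 112, 1, 41, 111, 123, 109, 24, 8, 52, 40, 0, 0, 0, 0]
0 [397 173] [[114, 127, 128], [117, 148, 169], [86, 107, 121]]
5 [394 170] [[116, 127, 131], [115, 145, 168], [150, 191, 220]]
10 [392 168] [[124, 144, 109], [119, 147, 171], [45, 49, 49]]
15 [389 166] [[124, 138, 104], [127, 160, 185], [52, 58, 59]]
20 [386 164] [[235, 235, 227], [48, 55, 51], [48, 54, 53]]
25 [383 162] [[243, 243, 232], [53, 59, 56], [47, 54, 54]]
30 [380 160] [[244, 243, 232], [56, 62, 59], [51, 56, 56]]
35 [377 159] [[243, 242, 231], [48, 53, 51], [52, 58, 59]]
```

The torch is standing and has turned about 27° along with the divider. I'll continue at the same gentle pace.

Emit:
servo_tool(motion=[[0.02,-0.16,0,0,0,-0.012,0],[0.06,-0.45,0,0,0,-0.034,0],[0.08,-0.75,0,0,0,-0.057,0],[0.1,-1.0,0,0,0,-0.075,0],[0.12,-1.3,0,0,0,-0.098,0],[0.13,-1.62,0,0,0,-0.122,0],[0.13,-1.95,0,0,0,-0.147,0],[0.12,-2.27,0,0,0,-0.171,0],[0.11,-2.6,0,0,0,-0.195,0],[0.09,-2.92,0,0,0,-0.22,0],[0.06,-3.25,0,0,0,-0.244,0],[0.02,-3.57,0,0,0,-0.269,0],[-0.03,-3.89,0,0,0,-0.293,0],[-0.08,-4.22,0,0,0,-0.318,0],[-0.14,-4.54,0,0,0,-0.342,0],[-0.21,-4.85,0,0,0,-0.367,0],[-0.29,-5.17,0,0,0,-0.391,0],[-0.38,-5.48,0,0,0,-0.415,0],[-0.47,-5.8,0,0,0,-0.44,0],[-0.57,-6.11,0,0,0,-0.464,0]])

```text
time: 16.47
ee_pos: [578.0, 338.0, 66.1]
eef_rot: [0.712, 0.702, 0.0, 0.0]
force: [0.8, 0.4, -0.1]
finger_gap: -0.1
grasp_force: 0.3
```

Emit:
servo_tool(motion=[[0.04,-0.32,0,0,0,-0.024,0],[0.07,-0.65,0,0,0,-0.049,0],[0.1,-0.97,0,0,0,-0.073,0],[0.12,-1.3,0,0,0,-0.098,0],[0.13,-1.62,0,0,0,-0.122,0],[0.13,-1.95,0,0,0,-0.147,0],[0.12,-2.27,0,0,0,-0.171,0],[0.11,-2.6,0,0,0,-0.195,0],[0.09,-2.92,0,0,0,-0.22,0],[0.06,-3.25,0,0,0,-0.244,0],[0.02,-3.57,0,0,0,-0.269,0],[-0.03,-3.89,0,0,0,-0.293,0],[-0.08,-4.22,0,0,0,-0.318,0],[-0.14,-4.54,0,0,0,-0.342,0],[-0.21,-4.85,0,0,0,-0.367,0],[-0.29,-5.17,0,0,0,-0.391,0],[-0.38,-5.48,0,0,0,-0.415,0],[-0.45,-5.72,0,0,0,-0.434,0],[-0.49,-5.88,0,0,0,-0.446,0],[-0.51,-5.94,0,0,0,-0.451,0]])

```text
time: 18.13
ee_pos: [518.5, 333.7, 66.1]
eef_rot: [0.538, 0.843, -0.0, -0.0]
force: [-0.1, 1.0, 0.8]
finger_gap: 0.2
grasp_force: 0.2
```

```bash
python3 plan.py 31 32 5;python3 where.py
```

```text
t 18.1333 [518.5 333.7  66.1] yaw 114.9 F [-0.1  1.   0.8]
r,theta at 133.1 115.1
31.0 [-13.63, 11.51, 0, 0, 0, 1.465, 0],
dark [0, 0, 0, 0, 0, 0, 0, 5, 30, 0, 1, 0, 16, 55, 51, 53, 0, 0, 9, 60, 107, 137, 39, 0, 0, 0, 0, 0, 0, 0, 0, 58, 86, 87, 15, 0]
tab cand [[355.0, 150.0], [18.0, 150.0], [331.0, 150.0], [35.0, 150.0], [302.0, 150.0], [59.0, 149.0], [299.0, 149.0], [63.0, 150.0], [295.0, 150.0], [292.0, 149.0], [67.0, 150.0], [70.0, 150.0]]
bright182 [0, 0, 0, 0, 0, 0, 0, 0, 0, 0, 0, 0, 0, 0, 0, 0, 25, 15, 0, 58, 119, 53, 0, 0, 41, 113, 122, 107, 23, 0, 0, 0, 0, 0, 0, 0]
```

Emit:
servo_tool(motion=[[0.02,-0.16,0,0,0,-0.012,0],[0.06,-0.45,0,0,0,-0.034,0],[0.08,-0.75,0,0,0,-0.057,0],[0.1,-1.0,0,0,0,-0.075,0],[0.12,-1.3,0,0,0,-0.098,0],[0.13,-1.62,0,0,0,-0.122,0],[0.13,-1.95,0,0,0,-0.147,0],[0.12,-2.27,0,0,0,-0.171,0],[0.11,-2.6,0,0,0,-0.195,0],[0.09,-2.92,0,0,0,-0.22,0],[0.06,-3.25,0,0,0,-0.244,0],[0.02,-3.57,0,0,0,-0.269,0],[-0.03,-3.89,0,0,0,-0.293,0],[-0.08,-4.22,0,0,0,-0.318,0],[-0.14,-4.54,0,0,0,-0.342,0],[-0.21,-4.85,0,0,0,-0.367,0],[-0.29,-5.17,0,0,0,-0.391,0],[-0.38,-5.48,0,0,0,-0.415,0],[-0.47,-5.8,0,0,0,-0.44,0],[-0.57,-6.11,0,0,0,-0.464,0]])

```text
time: 19.85
ee_pos: [465.4, 302.8, 66.2]
eef_rot: [0.329, 0.944, 0.0, -0.0]
force: [0.6, 0.5, -0.5]
finger_gap: -0.1
grasp_force: 0.3
```

Emit:
servo_tool(motion=[[0.04,-0.32,0,0,0,-0.024,0],[0.07,-0.65,0,0,0,-0.049,0],[0.1,-0.97,0,0,0,-0.073,0],[0.12,-1.3,0,0,0,-0.098,0],[0.13,-1.62,0,0,0,-0.122,0],[0.13,-1.95,0,0,0,-0.147,0],[0.12,-2.27,0,0,0,-0.171,0],[0.11,-2.6,0,0,0,-0.195,0],[0.09,-2.92,0,0,0,-0.22,0],[0.06,-3.25,0,0,0,-0.244,0],[0.04,-3.45,0,0,0,-0.26,0],[0.03,-3.57,0,0,0,-0.269,0],[0.02,-3.62,0,0,0,-0.273,0]])

```text
time: 20.93
ee_pos: [442.9, 274.7, 66.2]
eef_rot: [0.198, 0.98, 0.0, -0.0]
force: [0.7, 0.7, 0.2]
finger_gap: -0.3
grasp_force: 0.1
```

```bash
python3 plan.py 31 32 5;python3 - <<'E'
from h import *
h=np.array([557.7,206.5])
for n in('top','scene'):
    b=cap(n,'f_%s.png'%n);s=b['pixels'].astype(int);px=s.reshape(-1,3)
    uv=np.indices(s.shape[:2])[::-1].reshape(2,-1).T
    P=onz(b,uv,33)[:,:2]-h;r=np.hypot(*P.T);a=np.degrees(np.arctan2(P[:,1],P[:,0]))%360
    t=(r>143)&(r<180)&(a>235)&(a<280)
    sat=px.max(1)-px.min(1)
    k=t&(sat<30)&(px.max(1)>90)
    o=np.c_[a[k],r[k],uv[k],px[k]].round(0).astype(int);print(n,len(o));print(o[o[:,1].argsort()][:45].tolist())
    print(proj(b,[[*(h+151*np.array([np.cos(np.radians(x)),np.sin(np.radians(x))])),33] for x in(251,255,259)]).round(1).tolist())
E
```

```text
t 20.9333 [442.9 274.7  66.2] yaw 157.1 F [0.7 0.7 0.2]
r,theta at 133.5 157.3
31.0 [-22.51, 7.75, 0, 0, 0, 2.201, 0],
top 232
[[279, 143, 207, 217, 67, 85, 96], [261, 143, 207, 233, 132, 123, 119], [249, 143, 204, 244, 102, 117, 127], [272, 144, 208, 223, 150, 141, 133], [269, 144, 208, 226, 151, 142, 137], [268, 144, 208, 227, 149, 142, 134], [271, 144, 208, 224, 147, 137, 132], [270, 144, 208, 225, 149, 139, 133], [245, 144, 203, 247, 113, 116, 122], [248, 144, 204, 245, 121, 114, 111], [274, 145, 208, 221, 150, 141, 136], [266, 145, 208, 229, 151, 142, 136], [267, 145, 208, 228, 152, 140, 134], [273, 145, 208, 222, 151, 142, 133], [276, 145, 208, 220, 148, 139, 132], [277, 145, 208, 219, 140, 131, 124], [265, 145, 208, 230, 152, 143, 136], [264, 145, 208, 231, 150, 141, 134], [247, 145, 204, 246, 123, 115, 111], [262, 146, 208, 232, 151, 142, 135], [246, 146, 204, 247, 123, 118, 118], [261, 146, 208, 233, 140, 132, 125], [273, 147, 209, 222, 153, 142, 136], [248, 147, 205, 245, 116, 114, 116], [270, 147, 209, 225, 153, 142, 137], [269, 147, 209, 226, 152, 143, 136], [268, 147, 20
[... 1731 characters left out ...]
 [264, 153, 297, 205, 93, 97, 101], [263, 153, 297, 204, 91, 89, 90], [272, 153, 296, 212, 120, 125, 130], [276, 153, 296, 215, 120, 148, 133], [257, 154, 298, 200, 102, 110, 82], [261, 154, 297, 203, 112, 108, 106], [268, 154, 296, 208, 113, 105, 101], [266, 154, 296, 207, 116, 108, 104], [260, 155, 297, 202, 178, 167, 164], [273, 155, 295, 212, 101, 95, 92], [271, 156, 295, 211, 107, 101, 97], [269, 156, 295, 209, 111, 103, 100], [263, 156, 296, 204, 106, 99, 96], [259, 156, 297, 201, 184, 172, 171], [270, 156, 295, 210, 109, 101, 98], [265, 157, 295, 206, 91, 88, 83], [261, 157, 296, 202, 196, 186, 184], [268, 157, 295, 208, 112, 106, 101]]
[[301.1, 195.7], [299.8, 198.5], [298.6, 201.5]]
```

Both views put the tab at 247°, as expected, and the pointer at about 260°. I'll push about 10° more, then measure finely.

Emit:
servo_tool(motion=[[0.02,-0.16,0,0,0,-0.012,0],[0.05,-0.4,0,0,0,-0.03,0],[0.08,-0.7,0,0,0,-0.053,0],[0.1,-1.0,0,0,0,-0.075,0],[0.12,-1.3,0,0,0,-0.098,0],[0.13,-1.62,0,0,0,-0.122,0],[0.13,-1.87,0,0,0,-0.141,0],[0.13,-2.08,0,0,0,-0.157,0],[0.12,-2.2,0,0,0,-0.166,0],[0.12,-2.27,0,0,0,-0.171,0],[0.12,-2.27,0,0,0,-0.171,0]])

```text
time: 21.95
ee_pos: [433.0, 254.2, 66.1]
eef_rot: [0.114, 0.993, -0.0, -0.0]
force: [-0.1, 0.2, -0.7]
finger_gap: -0.3
grasp_force: 0.0
```

```bash
python3 plan.py 31 32 5;python3 - <<'E'
from h import *
h=np.array([557.7,206.5])
for n,z in(('scene',33),('scene',33)):
    b=cap(n);s=b['pixels'];a=np.radians(np.arange(246,272,1.0))
    for r in(141,146,149,152,156,162,168):
        q=proj(b,np.c_[h[0]+r*np.cos(a),h[1]+r*np.sin(a),np.full(len(a),z)]).astype(np.float32)
        v=cv2.remap(s,q[:,:1],q[:,1:],1).reshape(-1,3).astype(int)
        print(r,(v[:,0]).tolist()) # blue channel: steel bright, wood/green low
    break
E
```

```text
t 21.95 [433.  254.2  66.1] yaw 166.9 F [-0.1  0.2 -0.7]
r,theta at 133.5 167.0
31.0 [-23.99, 6.04, 0, 0, 0, 2.372, 0],
141 [119, 119, 119, 119, 119, 118, 117, 116, 118, 147, 173, 182, 164, 153, 158, 163, 164, 164, 163, 161, 159, 158, 157, 155, 155, 154]
146 [119, 119, 119, 119, 119, 119, 119, 119, 127, 144, 158, 155, 140, 124, 150, 163, 165, 164, 164, 162, 161, 160, 161, 161, 160, 158]
149 [122, 121, 116, 118, 118, 110, 107, 106, 115, 143, 159, 154, 128, 113, 124, 147, 150, 147, 144, 145, 147, 155, 154, 151, 150, 147]
152 [126, 125, 123, 123, 127, 111, 94, 89, 101, 121, 139, 136, 117, 110, 112, 114, 113, 103, 96, 98, 118, 128, 126, 121, 127, 123]
156 [129, 128, 128, 130, 131, 127, 103, 91, 90, 93, 101, 117, 142, 181, 182, 155, 119, 103, 87, 87, 101, 112, 111, 112, 111, 110]
162 [129, 127, 127, 130, 130, 131, 129, 110, 103, 96, 96, 136, 153, 157, 161, 152, 129, 99, 84, 86, 93, 111, 113, 112, 113, 114]
168 [131, 131, 129, 130, 130, 132, 133, 136, 134, 112, 96, 120, 152, 158, 153, 136, 117, 101, 88, 90, 84, 83, 98, 112, 112, 107]
```

The tab is at 256.4° and the pointer at 259.5°, so about 3° remains.

Emit:
servo_tool(motion=[[0.01,-0.1,0,0,0,-0.007,0],[0.03,-0.25,0,0,0,-0.019,0],[0.05,-0.4,0,0,0,-0.03,0],[0.06,-0.52,0,0,0,-0.039,0],[0.07,-0.62,0,0,0,-0.047,0],[0.07,-0.68,0,0,0,-0.051,0],[0.07,-0.7,0,0,0,-0.053,0],[0.07,-0.7,0,0,0,-0.053,0]])

```text
time: 22.67
ee_pos: [430.8, 247.6, 66.1]
eef_rot: [0.088, 0.996, -0.0, -0.0]
force: [-0.4, -0.2, -0.6]
finger_gap: -0.2
grasp_force: 0.0
```

Emit:
servo_tool(motion=[[0,0.4,0,0,0,0,0],[0,1.2,0,0,0,0,0],[0,1.6,0,0,0,0,0],[0,1.6,-2,0,0,0,0],[0,1.6,-5,0,0,0,0],[0,1.6,-8,0,0,0,0],[0,1.6,-10,0,0,0,0],[0,1.6,-11,0,0,0,0],[0,1.6,-11,0,0,0,0]])

```text
time: 23.42
ee_pos: [434.5, 264.2, 178.4]
eef_rot: [0.087, 0.996, 0.001, 0.002]
force: [0.2, 0.6, -0.0]
finger_gap: 0.1
grasp_force: 0.0
```

```bash
python3 plan.py 31 32 5;cat > fine.py <<'E'
from h import *
h=np.array([557.7,206.5])
b=cap('scene','g_scene.png');s=b['pixels'];a=np.radians(np.arange(250,270,1.0))
for r in(141,146,149,152,156,162,168):
    q=proj(b,np.c_[h[0]+r*np.cos(a),h[1]+r*np.sin(a),np.full(len(a),33)]).astype(np.float32)
    v=cv2.remap(s,q[:,:1],q[:,1:],1).reshape(-1,3).astype(int);print(r,v[:,0].tolist())
# torch check: expected standing axis samples in scene
t=np.radians(259.5);P=h+100*np.array([np.cos(t),np.sin(t)])
for z in(45,70,90,110,130,150,170,180):
    u,v=proj(b,[[*P,z]])[0];R=s[int(round(v)),int(u)-12:int(u)+13,:].max(1).astype(int);print(z,(u.round(1),v.round(1)),R.tolist())
E
python3 fine.py
```

```text
t 23.4167 [434.5 264.2 178.4] yaw 170.0 F [ 0.2  0.6 -0. ]
r,theta at 136.1 162.9
31.0 [-24.26, 3.71, 0, 0, 0, 2.425, 0],
141 [118, 119, 120, 120, 118, 114, 117, 131, 191, 220, 216, 176, 156, 155, 160, 163, 163, 162, 160, 158]
146 [120, 119, 121, 122, 120, 119, 117, 125, 160, 226, 218, 180, 147, 161, 166, 166, 164, 164, 160, 159]
149 [119, 108, 108, 107, 107, 107, 106, 113, 143, 199, 209, 172, 142, 145, 146, 145, 149, 154, 153, 151]
152 [126, 110, 94, 90, 92, 93, 89, 95, 123, 157, 176, 137, 112, 103, 102, 101, 119, 126, 125, 121]
156 [130, 128, 103, 92, 92, 91, 96, 112, 139, 179, 185, 156, 121, 105, 90, 88, 101, 113, 113, 111]
162 [131, 131, 130, 111, 104, 96, 94, 137, 154, 157, 160, 151, 128, 99, 84, 88, 97, 110, 112, 111]
168 [129, 131, 132, 134, 132, 112, 98, 123, 153, 158, 152, 135, 117, 102, 88, 90, 83, 81, 97, 112]
45 (np.float64(317.1), np.float64(204.5)) [59, 64, 64, 65, 63, 61, 57, 60, 55, 57, 56, 61, 58, 59, 58, 60, 55, 55, 58, 62, 62, 62, 57, 78, 155]
70 (np.float64(318.5), np.float64(199.4)) [111, 66, 56, 53, 58, 57, 57, 58, 58, 60, 56, 58, 62, 62, 59, 61, 58, 59, 60, 112
[... 311 characters left out ...]
 106, 118, 117, 122, 117]
130 (np.float64(322.0), np.float64(186.1)) [227, 239, 219, 179, 146, 112, 135, 152, 155, 155, 155, 153, 152, 147, 144, 143, 144, 139, 136, 133, 142, 177, 196, 143, 72]
150 (np.float64(323.3), np.float64(181.4)) [150, 145, 128, 135, 134, 144, 152, 153, 161, 161, 160, 159, 150, 144, 138, 142, 141, 142, 140, 136, 129, 188, 228, 231, 232]
170 (np.float64(324.6), np.float64(176.5)) [153, 145, 132, 128, 127, 152, 195, 225, 222, 223, 231, 220, 210, 203, 187, 184, 187, 195, 193, 164, 157, 202, 229, 230, 231]
180 (np.float64(325.2), np.float64(174.0)) [153, 149, 162, 153, 150, 169, 178, 183, 184, 182, 182, 183, 180, 180, 178, 174, 172, 168, 166, 164, 162, 155, 152, 160, 170]
```

The tab and pointer both peak at 259.5°, the torch is upright under the charging head, and the gripper is clear of everything. I'll hand in.

```bash
python3 -c "
from bench import ctrl
print(ctrl.hand_in())"
```

```text
the job is handed in; nothing more can be done
None
```

The torch stands upright on its pad under the charging head, the rim tab is lined up with the pointer to within what I could measure (about 0.5°), nothing else was touched as far as the forces and images showed, and the job was handed in at about 23 s; no verdict came back.

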